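Strip the worn sleeve from the spindle sander

ROBOT

A 7-joint arm with a two-finger parallel gripper is mounted at the origin on a cart in front of the work surface, level with it; the furniture and walls round the work are solid. World frame = base frame: x ahead of the robot, y to its left, z up, the work surface at z = 0. Lengths are in m, angles in rad, forces in N, time in s.
With the tool pointing down it reaches from about 0.35 to 0.9 m from the base axis. Payload 7.2 kg.
Tool frame: the origin (TCP) lies on the centre line of the jaws, within the pads' length; the fingertips stand 14 mm ahead of it and the grasp point (between the pads) lies 5 mm behind it; z points along the fingers, y is the line along which they close (so a half turn about z gives the same grasp; the last joint's range is limited). The gripper opens to 88 mm and grips with 3 to 60 N. Pads are 20 mm wide; open, the fingers measure 115 mm over their backs; the gripper's body (75 mm by 178 mm) begins 61 mm behind the grasp point.
Start: joints at [1.117, 0.411, -0.013, 1.596, 0.006, 1.134, -0.082], TCP at [0.235, -0.579, 0.237] pointing down, gripper open.
Joint ranges: [-2.95, 2.95], [-0.29, 1.99], [-1.47, 1.44], [0.14, 2.54], [-1.03, 4.17], [0.13, 1.85], [-2.86, 2.86]. Speed limits (rad/s): [2.39, 2.39, 3.01, 3.01, 3.14, 3.14, 3.14].

INTERFACE

Orientations are given as a rotation vector (axis times angle).
In Python, from workcell import bot, optics, recognise, cut_out gives the robot as it stands.
- The arm moves only by the tool drive_tool, never from a script. Its argument "plan" is text: rows parted by semicolons, each of 7 numbers parted by spaces: the turn, a rotation vector about the tool's x, y, z in rad, then the shift along the tool's x, y, z in m, then the finger opening in m, from 0 to 0.0878. In form: rx ry rz dx dy dz fingers; .... A call has exactly 8 rows; each row is the pose to reach, as a shift and turn from the pose commanded when the call began, along the tool's axes at that moment; what a row does not reach only later rows make up. A row lasts 1/12 s, in which the tool goes at most 41.7 mm and 7.16 degrees, less where a joint would pass 70% of its speed; a pose out of reach is approached as far as the arm can. A call with a gripper value outside its range is refused whole. The fingers move at their own pace and stop on an object; "squeeze" is the grip in N (left out, the last holds). Time passes only in rows, so rows that repeat a pose let the fingers close, or fill a call up. It gives the time, the measured TCP pose, the force, the opening and the grip force at its end, in the units of the state.
- bot.sense(): the state, without advancing time (a new reading comes with each control period).
- optics.read_camera(name): name is "scene" or "top" or "wrist"; returns a dict with "pixels" (400x640x3 uint8, red, green, blue), "intrinsics" (3x3 intrinsics, pixels), "dist" ([k1, k2, p1, p2, k3] as OpenCV has them; the pictures are not rectified), "R" (3x3) and "t" (3): a world point X has camera coordinates R X + t; the wrist camera has in their place "T_tool_cam" (4x4, takes a point from camera to tool coordinates, whose origin is the TCP and whose axes are the flange's). Camera axes: x right, y down, z forward; pixel columns grow to the right and rows downward; lengths in m; the calibration is good to about 2 mm. A picture is of the moment at which its call begins: read the wrist's pose just before it. There is no depth.
- bot.close_job(): hands the job in; it is judged then, once.
Trained networks look in the newest picture that a camera, given by its name, has taken for a name from the list of things; names that differ only in an ending like _2 or _b are one class to them, and where a whole thing is asked for, a point or a joint stands for the part that bears it (a point fixed in the world has none). Each returns a list of dicts, best first, with "confidence" (0 to 1); they miss things now and then, are a little off and sometimes report something else, mostly with a low value. They report only what shows in the picture. A call takes as long as a camera call.
- recognise(query, camera): "position" ([column, row] in pixels, amid what is visible of it).
- cut_out(query, camera): "pixels" (400x640 bool, what is visible of it) and "position" ([column, row] in pixels, amid what is visible of it).
The state is a dict: "clock": time; "joint_positions": joint angles; "joint_vel": joint speeds; "tau": joint torques, N m; "tool_pos": TCP position; "tool_rot": TCP orientation; "wrist_force": force on the tool from outside, world axes, zero at the start; "wrist_torque": the same for the moment, N m; "width": opening from 0.0 (shut) to 1.0 (fully open); "gripper_force": force on a finger pad.
Only numpy, scipy, OpenCV 4.12 (cv2) and the standard library are available. Lean on these libraries where they do the work, as an engineer would, in place of code of your own. Each camera call takes 0.05 s, during which the arm holds its last target. There are 200 camera calls.

TASK

The worn abrasive sleeve has to come off the bench spindle sander. First make the machine safe by tripping its guard switch by hand: gently push the roller arm over, towards the drum, until it clicks, and let it spring back; then slacken the drum's clamp knob, which has a left-hand thread and so unscrews clockwise seen from above, and stop when the engraved line on its pointed end is in line with the engraved line on the table. Now lift the freed sleeve off over the knob and set it down, without dropping it, upright on the floor of the wooden tray beside the other worn sleeve; leave the other things where they stand and the knob at its line.

Things in the scene. Friction and masses are not known exactly. Their poses are not given: they have to be found in the camera images.
- sander: Grey bench spindle sander, fixed. Origin on the bench under the spindle axis; x to its back (motor, up to 95 mm high), y to its left (guard switch), z up. Metal table x -79 to 89 mm, y -89 to 89 mm, top 54 mm above the bench. The knob's screw spreads six rubber-faced jaws inside the sleeve. The spindle is held still by its brake; the engraved arrow shows that it runs clockwise.
- zero_line (a point): Front end of the line engraved on the table, which runs from the drum straight to the front (-x) edge; 77 mm in front of the spindle axis, on the table's top.
- hood_top (a point): Middle of the dust hood's upper edge, 102 mm above the bench. The hood, a bent metal sheet with inner radius 47 and outer radius 53 mm about the spindle axis, stands on the table round the back of the drum, over 1.05 rad to either side of the sander's +x: fingers reach the sleeve's flanks only beside it, so grasp the sleeve from its left and right, not front and back.
- knob (a joint): Turn of the clamp knob in rad, left-hand thread: 0 screwed tight (stop), growing clockwise seen from above (unscrewing); starts at 0 to 0.7. At 2.6 its engraved line meets the table's, its pointed end to the sander's -x. The sleeve is locked below about 1.4 and free (2 mm play all round) from about 2.3; thread ends at 3.2. Needs about 0.2 N m, stays where left, rises 1 mm per rad.
- knob_grip (a point): On the knob's axis (the spindle axis), at mid height of its grip: a black bar 18 mm wide with flat parallel sides, 49 mm long, 20 mm high, on a hub 31 mm across; bar's underside 10 mm below this point, its top 10 mm above. When tight this point is 144 mm above the bench. x runs along the bar away from its pointed end, y across it. The claws under the bar reach up to 132 mm above the bench.
- knob_pointer (a point): Top of the knob's pointed end, where its engraved (white) line ends, 26.5 mm from the axis. The bar narrows over its last 13 mm towards this end.
- guard_switch: Limit switch, a metal box 58 by 32 by 34 mm with black cover on a steel bracket, bolted to the slotted rail on the sander's left; fixed. Origin under the bracket's middle, 49 mm above the bench; z up; its top 80 mm, its arm up to 96 mm above the origin. At rest its roller arm points along its -x; -y is towards the drum. Its place along the rail and its yaw vary.
- switch_arm (a joint): Angle of the roller arm in rad: 0 at rest, growing as the roller goes towards the drum (the switch's -y), about an upright pivot 14 mm in front (-x) of the switch's origin, 50 mm from the roller's centre. Clicks at 0.5 (roller moved 24 mm), mechanical stop at 0.9. Sprung: 1 N at the roller at rest, 3 N at the click; springs back when let go.
- roller (a point): Centre of the black roller at the end of the arm: upright cylinder 21 mm across and 14 mm high, 125 mm above the bench; free air below and outside it.
- sleeve: The worn abrasive sleeve on the drum: dark brown tube 66 mm outside, 59 mm inside, 68 mm high, about 60 g. Origin at the centre of its lower end, z along its axis. On the drum its lower end is 59 mm, its upper edge 127 mm above the bench; six steel claws, up to 32 mm from the axis, hook over that edge until the knob draws them in 2 mm per rad. It must rise 100 mm to pass over the knob.
- tray: Open wooden tray, fixed, 150 (its x) by 250 (its y) by 28 mm high with 7 mm walls and floor; inside 136 by 236 mm. Origin under its centre; floor 7 mm above the origin.
- old_sleeve: The other worn sleeve, same shape and size, standing loose in the tray anywhere along the tray's y; origin at the centre of its lower end.
- edge_roller: Bystander: small steel tool standing upright on the bench at the right side of the sander, 27 mm across, 62 mm high; origin at its foot.
- jar: Bystander: blue polish jar with lid, 79 mm across, 70 mm high, between the sander and the tray; origin at its foot.
- heel_piece: Bystander: flat dark rubber heel, 74 by 74 by 9 mm, lying on the front right corner of the sander's table; origin at the centre of its underside.

How it is judged:
By the outcome, as a careful person would: the job done as asked, in the order asked, and still so for the second after the job is handed in, with the robot touching nothing.
It also fails if it takes over 72 s, if anything falls off the work surface, if the arm or the gripper's body presses on something with over 40 N, if the wrist force passes 120 N, or if a joint passes its speed limit or range.

## Working session

There is one attempt and no reset: what is moved stays moved. The work goes in short steps, Python scripts to look and compute and a tool call to move; the robot and the scene stay as the last step left them, time stands still between calls to the robot, and variables do not carry over. Pictures are saved under pics/ and viewed, at most 10 in all, crops included, and the job is handed in when it is done.

Besides the shell and the picture viewer there is one more tool, called as a command line: name --argument value ..., lists and objects as JSON in quotes. drive_tool: Moves the arm, as the interface text tells. Its arguments: {"type":"object","properties":{"plan":{"type":"string"},"squeeze":{"type":"number"}},"required":["plan"]}

```bash
mkdir -p pics; ls; cat > h.py <<'E'
import numpy as np, cv2, json
from workcell import bot, optics, recognise, cut_out
from scipy.spatial.transform import Rotation as Ro
def cam(n):
    s=bot.sense(); c=optics.read_camera(n)
    if n=='wrist':
        T=np.eye(4);T[:3,:3]=Ro.from_rotvec(s['tool_rot']).as_matrix();T[:3,3]=s['tool_pos']
        W=np.linalg.inv(T@np.array(c['T_tool_cam'])); c['R'],c['t']=W[:3,:3],W[:3,3]
    c['R']=np.array(c['R']);c['t']=np.array(c['t']).ravel();c['K']=np.array(c['intrinsics']);c['D']=np.array(c['dist'])
    return c
def ray(c,p):
    u=cv2.undistortPoints(np.array([[p]],float),c['K'],c['D'])[0,0]
    return -c['R'].T@c['t'], c['R'].T@np.array([u[0],u[1],1])
def onz(c,p,z):
    o,d=ray(c,p); return o+d*(z-o[2])/d[2]
def tri(L):
    A=np.zeros((3,3));b=np.zeros(3)
    for c,p in L:
        o,d=ray(c,p);d=d/np.linalg.norm(d);P=np.eye(3)-np.outer(d,d);A+=P;b+=P@o
    x=np.linalg.solve(A,b)
    r=[np.linalg.norm(np.cross(x-ray(c,p)[0],ray(c,p)[1]/np.linalg.norm(ray(c,p)[1]))) for c,p in L]
    return x,r
def proj(c,X):
    return cv2.projectPoints(np.array(X,float).reshape(-1,3),cv2.Rodrigues(c['R'])[0],c['t'],c['K'],c['D'])[0].reshape(-1,2)
def save(c,n): cv2.imwrite('pics/'+n,c['pixels'][:,:,::-1])
E
python3 - <<'E'
from h import *
np.set_printoptions(precision=3,suppress=True)
print(bot.sense())
C={n:cam(n) for n in('scene','top')}
a=[]
for n in C: a.append(C[n]['pixels'][:,:,::-1]); print(n,-C[n]['R'].T@C[n]['t'],C[n]['R'][2])
for n in C: save(C[n],n+'0.png')
for q in ['sander','zero_line','hood_top','knob','knob_grip','knob_pointer','guard_switch','roller','sleeve','tray','old_sleeve','edge_roller','jar','heel_piece']:
    P=[]
    for n in C:
        r=recognise(q,n)
        print(q,n,[(np.round(x['position'],1).tolist(),round(x['confidence'],2)) for x in r[:2]])
        if r:P.append((C[n],r[0]['position']))
    if len(P)==2: print('   ',*tri(P))
E
```

```text
pics
{'clock': 0.0, 'joint_positions': array([ 1.117,  0.412, -0.013,  1.597,  0.006,  1.134, -0.082]), 'joint_vel': array([ 0.   ,  0.   ,  0.   , -0.001,  0.   ,  0.   ,  0.001]), 'tau': array([  0.001, -58.795,   0.642, -29.108,  -0.054,   0.018,   0.   ]), 'tool_pos': array([ 0.235, -0.579,  0.236]), 'tool_rot': array([-3.082, -0.602,  0.001]), 'wrist_force': array([-0.974, -0.154, -0.634]), 'wrist_torque': array([-0.003,  0.012, -0.005]), 'gripper_force': 0.0, 'width': 1.00134994762925}
scene [-0.09   0.453  0.658] [ 0.631 -0.528 -0.569]
top [ 0.409 -0.054  1.231] [ 0.09  -0.005 -0.996]
sander scene [([255.9, 254.8], 0.97), ([401.4, 189.6], 0.22)]
sander top [([252.3, 193.5], 0.81)]
    [0.542 0.138 0.017] [np.float64(0.005038972223355038), np.float64(0.005038972223355099)]
zero_line scene [([256.7, 254.3], 0.86), ([217.9, 252.1], 0.72)]
zero_line top [([252.8, 194.2], 0.86)]
    [0.54  0.136 0.019] [np.float64(0.004608872685854881), np.float64(0.004608872685854812)]
hood_top scene [([254.7, 254.3], 0.73)]
hood_top top [([253.2, 195.6], 0.59)]
    [0.538 0.138 0.021] [np.float64
[... 1255 characters left out ...]
64(0.0009373696494792423)]
old_sleeve scene [([402.1, 191.3], 0.63)]
old_sleeve top [([412.4, 210.8], 0.7), ([390.2, 220.0], 0.18)]
    [ 0.503 -0.356  0.02 ] [np.float64(0.001605585301233606), np.float64(0.0016055853012336562)]
edge_roller scene [([263.4, 218.6], 0.6), ([320.0, 234.7], 0.46)]
edge_roller top []
jar scene [([359.6, 230.9], 0.9)]
jar top [([332.0, 232.5], 0.76), ([255.6, 205.9], 0.55)]
    [ 0.43  -0.107  0.04 ] [np.float64(0.0010493444960858864), np.float64(0.0010493444960858677)]
heel_piece scene [([307.6, 246.8], 0.72)]
heel_piece top [([279.0, 222.2], 0.6), ([264.0, 211.6], 0.17)]
    [0.453 0.049 0.056] [np.float64(0.004964704172473049), np.float64(0.004964704172473141)]
```

```bash
python3 - <<'E'
import cv2
a=cv2.imread('pics/top0.png')[130:290,170:450];b=cv2.imread('pics/scene0.png')[150:310,170:450]
cv2.imwrite('pics/c0.png',cv2.resize(cv2.vconcat([a,b]),None,fx=1.85,fy=1.85,interpolation=cv2.INTER_CUBIC))
E
```

```text
(no output)
```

View pics/c0.png

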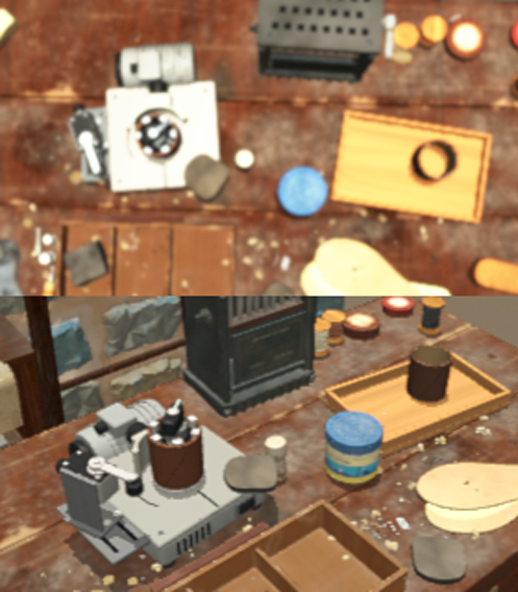

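The top view shows the drum near (255,202), with the motor above it in the picture, so the sander's +x is close to world +x. The tray is at right (389,217) with the old sleeve in its right half. The scene view shows the roller on the arm end, left of the drum. Next is a closer look from the wrist camera.

```bash
cat >> h.py <<'E'
def delta(pos,yaw):
    s=bot.sense();R=Ro.from_rotvec(s['tool_rot'])
    T=Ro.from_euler('z',yaw)*Ro.from_rotvec([np.pi,0,0])
    print('turn',np.round((R.inv()*T).as_rotvec(),4),'shift',np.round(R.inv().apply(np.array(pos)-s['tool_pos']),4))
E
python3 - <<'E'
from h import *
print(np.round(optics.read_camera('wrist')['T_tool_cam'],3), optics.read_camera('wrist')['intrinsics'])
for i in range(0): pass
delta([0.40,0.14,0.42],0.05)
E
```

```text
[[ 0.001 -0.968 -0.249  0.068]
 [ 1.     0.001 -0.    -0.001]
 [ 0.    -0.249  0.968 -0.148]
 [ 0.     0.     0.     1.   ]] [[334.37931927   0.         318.84608887]
 [  0.         334.37931927 197.03141225]
 [  0.           0.           1.        ]]
turn [ 1.000e-04 -0.000e+00  3.357e-01] shift [ 0.4233 -0.6042 -0.1834]
```

drive_tool --plan "0 0 0.1 0.16 -0.2 -0.12 0.0878; 0 0 0.2 0.3 -0.4 -0.18 0.0878; 0 0 0.336 0.5 -0.57 -0.183 0.0878; 0 0 0.336 0.5 -0.57 -0.183 0.0878; 0 0 0.336 0.5 -0.57 -0.183 0.0878; 0 0 0.336 0.5 -0.57 -0.183 0.0878; 0 0 0.336 0.5 -0.57 -0.183 0.0878; 0 0 0.336 0.5 -0.57 -0.183 0.0878"

```text
clock: 2.27
tool_pos: [0.3377, -0.2731, 0.3231]
tool_rot: [3.14, 0.078, 0.001]
wrist_force: [1.8, -0.9, 0.3]
width: 0.998
gripper_force: 0.0
```

drive_tool --plan "0 0 0.1 0.28 -0.33 -0.08 0; 0 0 0.1 0.28 -0.33 -0.08 0; 0 0 0.1 0.28 -0.33 -0.08 0; 0 0 0.1 0.28 -0.33 -0.08 0; 0 0 0.1 0.28 -0.33 -0.08 0; 0 0 0.1 0.28 -0.33 -0.08 0; 0 0 0.1 0.28 -0.33 -0.08 0; 0 0 0.1 0.28 -0.33 -0.08 0"

```text
clock: 2.93
tool_pos: [0.5363, -0.015, 0.3833]
tool_rot: [3.14, -0.08, 0.001]
wrist_force: [0.6, -0.6, 0.3]
width: 0.434
gripper_force: 0.0
```

```bash
cat > look.py <<'E'
from h import *
import sys,pickle
np.set_printoptions(precision=4,suppress=True)
tag=sys.argv[1]; c=cam('wrist'); save(c,tag+'.png'); D={}
for q in sys.argv[2:]:
    r=recognise(q,'wrist'); print(q,[(np.round(x['position'],1).tolist(),round(x['confidence'],2)) for x in r[:3]]); D[q]=[x['position'] for x in r]
pickle.dump((c,D),open(tag+'.pkl','wb'))
E
python3 look.py w1 knob_pointer knob_grip roller zero_line hood_top sleeve guard_switch; python3 -c "
from h import *
delta([0.44,0.15,0.38],0.05)"
```

```text
knob_pointer [([205.6, 198.6], 0.83)]
knob_grip [([206.6, 201.6], 0.96)]
roller [([142.6, 232.3], 0.77), ([208.6, 198.6], 0.42)]
zero_line [([214.2, 153.5], 0.83)]
hood_top [([214.1, 151.2], 0.68)]
sleeve [([232.1, 180.4], 0.81)]
guard_switch [([139.9, 189.1], 0.67), ([143.0, 231.7], 0.52)]
turn [ 0.0008  0.0003 -0.1027] shift [-0.1036 -0.1631  0.0024]
```

View pics/w1.png

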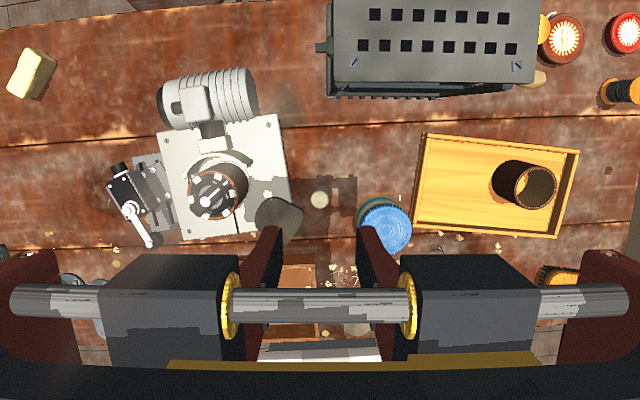

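The drum, with the knob bar on top, is at (213,190). The switch arm runs from its pivot at (127,209) to its roller at (150,241). The tray is at right with the old sleeve at (525,185). I'll move back and left for a second, clearer view.

drive_tool --plan "0 0 -0.1 -0.13 -0.18 0.02 0; 0 0 -0.1 -0.13 -0.18 0.02 0; 0 0 -0.1 -0.13 -0.18 0.02 0; 0 0 -0.1 -0.13 -0.18 0.02 0; 0 0 -0.1 -0.13 -0.18 0.02 0; 0 0 -0.1 -0.13 -0.18 0.02 0; 0 0 -0.1 -0.13 -0.18 0.02 0; 0 0 -0.1 -0.13 -0.18 0.02 0"

```text
clock: 4.0
tool_pos: [0.4146, 0.1688, 0.3629]
tool_rot: [3.14, 0.078, 0.002]
wrist_force: [-0.1, -1.1, 0.4]
width: 0.004
gripper_force: 0.0
```

```bash
python3 look.py w2 knob_pointer knob_grip roller zero_line hood_top sleeve; python3 -c "
import cv2
cv2.imwrite('pics/w2c.png',cv2.resize(cv2.imread('pics/w2.png')[60:360,140:540],None,fx=2,fy=2,interpolation=cv2.INTER_CUBIC))"
```

```text
knob_pointer [([367.5, 87.1], 0.82), ([405.5, 143.0], 0.27)]
knob_grip [([367.4, 91.2], 0.61)]
roller [([278.8, 120.4], 0.84)]
zero_line [([348.4, 73.6], 0.96)]
hood_top [([350.5, 71.6], 0.69), ([365.4, 90.5], 0.35)]
sleeve [([347.6, 106.1], 0.59)]
```

View pics/w2c.png

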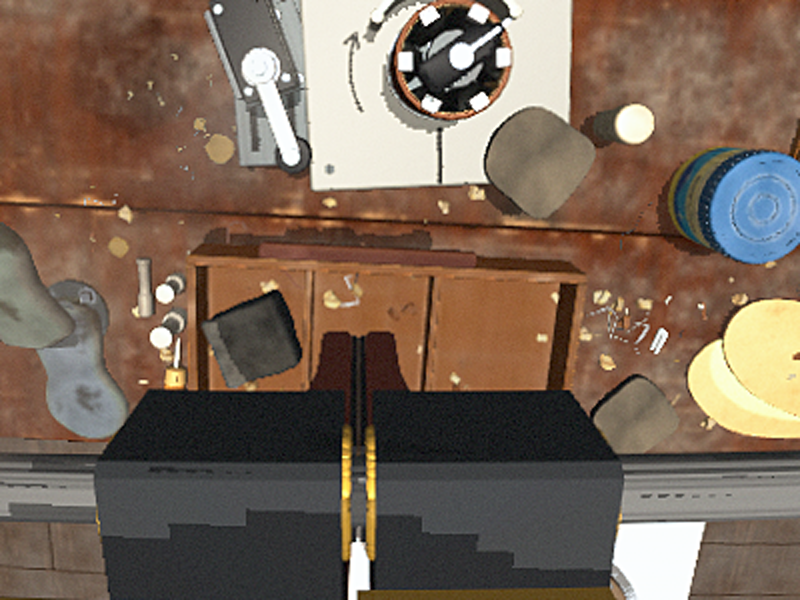

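This view shows the roller at crop (290,154), its pivot at (262,68), the sleeve rim centred near (454,60), and the table line from (439,128) to (439,184). The knob's white line points up and right towards (510,20).

```bash
python3 - <<'E'
from h import *
import pickle
np.set_printoptions(precision=4,suppress=True)
c1,_=pickle.load(open('w1.pkl','rb'));c2,_=pickle.load(open('w2.pkl','rb'))
f=lambda x,y:(x/2+140,y/2+60)
print('roller tri',tri([(c1,(151,242)),(c2,f(290,152))]),'at z.135',onz(c2,f(290,152),.135),onz(c1,(151,242),.135))
print('pivot tri',tri([(c1,(127,209)),(c2,f(262,68))]), onz(c2,f(262,68),.14))
print('axis rim',onz(c2,f(454,60),.127))
a,b=onz(c2,f(439,128),.054),onz(c2,f(439,184),.054);print('line',a,b,np.arctan2(*(a-b)[1::-1]))
print('corner FL',onz(c2,f(313,190),.054),'BL',onz(c1,(158,132),.054),'FL1',onz(c1,(182,241),.054),'BR1',onz(c1,(275,114),.054))
print('knob line',onz(c2,f(462,55),.156),onz(c2,f(500,27),.156))
# tray
T=[onz(c1,p,.028) for p in [(424,134),(579,152),(559,237),(413,213)]];print(*T)
print('oldsleeve rim',onz(c1,(535,188),.075))
E
```

```text
roller tri (array([0.4529, 0.2086, 0.1325]), [np.float64(0.0008304918730511109), np.float64(0.0008304918730511024)]) at z.135 [0.4538 0.2088 0.135 ] [0.4531 0.2067 0.135 ]
pivot tri (array([0.4992, 0.2252, 0.1414]), [np.float64(0.0015260566659566726), np.float64(0.001526056665956726)]) [0.4979 0.2246 0.14  ]
axis rim [0.5081 0.1207 0.127 ]
line [0.4687 0.1173 0.054 ] [0.4312 0.1144 0.054 ] 0.07756600159288525
corner FL [0.4228 0.2001 0.054 ] BL [0.5887 0.2129 0.054 ] FL1 [0.422  0.2029 0.054 ] BR1 [0.6036 0.0432 0.054 ]
knob line [0.5088 0.1207 0.156 ] [0.5236 0.1026 0.156 ]
[ 0.564  -0.1732  0.028 ] [ 0.5272 -0.4231  0.028 ] [ 0.386 -0.408  0.028] [ 0.4413 -0.1588  0.028 ]
oldsleeve rim [ 0.4846 -0.3237  0.075 ]
```

```bash
python3 -c "
from h import *
delta([0.44,0.255,0.20],0.35);delta([0.44,0.255,0.127],0.35)"
```

```text
turn [-1.000e-04  4.000e-04 -3.021e-01] shift [ 0.029  -0.085   0.1624]
turn [-1.000e-04  4.000e-04 -3.021e-01] shift [ 0.029  -0.085   0.2354]
```

drive_tool --plan "0 0 -0.12 0.012 -0.037 0.03 0; 0 0 -0.24 0.025 -0.075 0.055 0; 0 0 -0.3 0.029 -0.085 0.09 0; 0 0 -0.3 0.029 -0.085 0.125 0; 0 0 -0.3 0.029 -0.085 0.162 0; 0 0 -0.3 0.029 -0.085 0.2 0; 0 0 -0.3 0.029 -0.085 0.235 0; 0 0 -0.3 0.029 -0.085 0.235 0"

```text
clock: 5.02
tool_pos: [0.4364, 0.2532, 0.1215]
tool_rot: [3.091, 0.546, -0.016]
wrist_force: [-0.6, -0.2, -0.4]
width: 0.005
gripper_force: 0.0
```

```bash
python3 - <<'E'
from h import *
s=bot.sense();print(s['tool_pos'],s['tool_rot'],s['wrist_force'])
c=cam('wrist');save(c,'w3.png');print(recognise('roller','wrist'))
delta([0.453+.0038-.343*-.007,.2085+.0014-.939*.007,.127],.35)
E
```

```text
[0.43643991 0.25316028 0.12151618] [ 3.09081124  0.54550474 -0.01567575] [-0.5603102  -0.21889192 -0.3614443 ]
[{'position': [430.7, 201.0], 'confidence': 0.93}]
turn [-0.0002  0.0026 -0.0002] shift [0.0009 0.0561 0.0003]
```

View pics/w3.png

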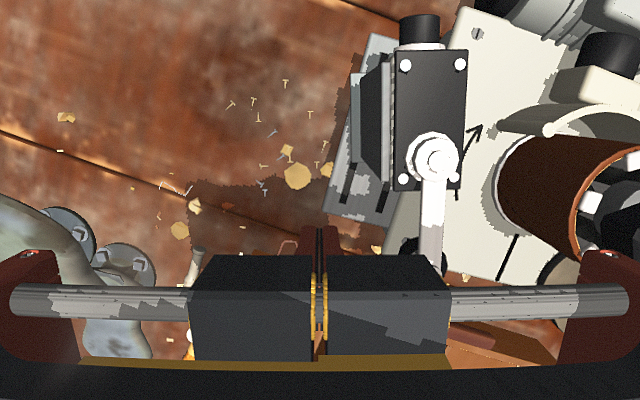

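The tool is aligned with the switch, and the roller arm at (432,200) hangs on its drum side, as wanted. Now I'll push gently.

drive_tool --plan "0 0 0 0.001 0.012 0 0; 0 0 0 0.001 0.02 0 0; 0 0 0 0.001 0.025 0 0; 0 0 0 0.001 0.029 0 0; 0 0 0 0.001 0.033 0 0; 0 0 0 0.001 0.037 0 0; 0 0 0 0.001 0.041 0 0; 0 0 0 0.001 0.045 0 0"

```text
clock: 5.78
tool_pos: [0.4561, 0.2143, 0.1279]
tool_rot: [-3.093, -0.547, -0.002]
wrist_force: [0.7, 2.5, 1.1]
width: 0.004
gripper_force: 1.2
```

drive_tool --plan "0 0 0 0 0.003 0 0; 0 0 0 0 0.006 0 0; 0 0 0 0 0.009 0 0; 0 0 0 0 0.011 0 0; 0 0 0 0 0.011 0 0; 0 0 0 0 0.011 0 0; 0 0 0 0 0.011 0 0; 0 0 0 0 0.011 0 0"

```text
clock: 6.45
tool_pos: [0.4592, 0.2037, 0.1274]
tool_rot: [3.093, 0.547, -0.001]
wrist_force: [-1.6, 3.9, -0.6]
width: 0.002
gripper_force: 1.8
```

```bash
python3 - <<'E'
from h import *
s=bot.sense();print(s['tool_pos'],s['wrist_force'])
c=cam('wrist');save(c,'w4.png');r=cut_out('roller','wrist')
p=r[0]['pixels'];print(r[0]['position'],r[0]['confidence'])
ys,xs=np.nonzero(p);
for y in range(ys.min(),ys.max()+1,8): print(y,xs[ys==y].min(),xs[ys==y].max())
cv2.imwrite('pics/w4c.png',cv2.resize(c['pixels'][100:300,220:460,::-1],None,fx=2,fy=2))
E
```

```text
[0.45917291 0.20368673 0.12739186] [-1.61669026  3.86425193 -0.64771211]
[323.4, 201.9] 0.62
146 295 303
154 284 316
162 279 320
170 278 321
178 281 322
186 290 328
194 304 332
202 310 338
210 315 343
218 321 348
226 326 364
234 333 376
242 338 380
250 343 382
```

View pics/w4c.png

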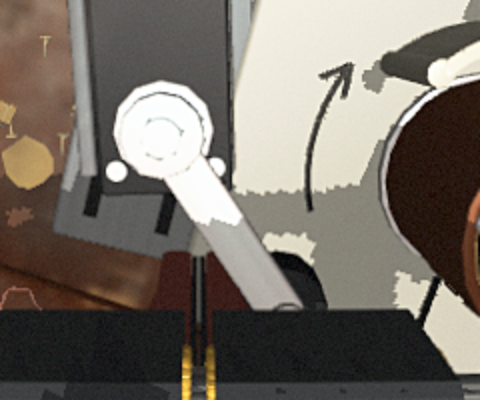

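The arm has swung about 0.6 rad (pivot at (162,135), end near (285,310)) with about 4 N on it, so the switch has clicked. I'll back off and go to the knob, turning to the bar.

drive_tool --plan "0 0 0 0 -0.012 0 0; 0 0 0 0 -0.03 0 0; 0 0 0 0 -0.05 0 0; 0 0 -0.1 0 -0.06 -0.03 0; 0 0 -0.2 0 -0.06 -0.07 0; 0 0 -0.32 0 -0.06 -0.11 0; 0 0 -0.44 0 -0.06 -0.15 0; 0 0 -0.56 0.01 -0.04 -0.175 0"

```text
clock: 7.22
tool_pos: [0.4535, 0.2477, 0.307]
tool_rot: [2.814, 1.396, 0.006]
wrist_force: [-0.3, 0.2, 0.1]
width: 0.004
gripper_force: 0.0
```

```bash
python3 - <<'E'
from h import *
s=bot.sense();print(s['tool_pos'],s['wrist_force'],s['joint_positions'])
delta([0.508,.1207,.30],2.26)
E
```

```text
[0.45352455 0.24766424 0.3069636 ] [-0.26181523  0.23974694  0.14488815] [ 0.09973271  0.2666231  -0.83878429  1.71837323  0.20965254  1.24566649
 -1.43796248]
turn [ 0.0039 -0.0015 -1.3389] shift [-0.0682  0.1202  0.007 ]
```

drive_tool --plan "0 0 -0.12 -0.02 0.03 0 0.0878; 0 0 -0.24 -0.04 0.06 0 0.0878; 0 0 -0.36 -0.05 0.09 0 0.0878; 0 0 -0.48 -0.068 0.12 0.007 0.0878; 0 0 -0.6 -0.068 0.12 0.007 0.0878; 0 0 -0.72 -0.068 0.12 0.007 0.0878; 0 0 -0.84 -0.068 0.12 0.007 0.0878; 0 0 -0.96 -0.068 0.12 0.007 0.0878"

```text
clock: 7.88
tool_pos: [0.5085, 0.1156, 0.2953]
tool_rot: [1.861, 2.53, -0.002]
wrist_force: [0.7, -1.0, -0.5]
width: 0.573
gripper_force: 0.0
```

drive_tool --plan "0 0 -0.12 0 0 0 0.0878; 0 0 -0.24 0 0 0 0.0878; 0 0 -0.36 0 0 0 0.0878; 0 0 -0.38 0 0 0 0.0878; 0 0 -0.38 0 0 0 0.0878; 0 0 -0.38 0 0 0 0.0878; 0 0 -0.38 0 0 0 0.0878; 0 0 -0.38 0 0 0 0.0878"

```text
clock: 8.55
tool_pos: [0.5082, 0.1172, 0.2956]
tool_rot: [1.358, 2.833, -0.0]
wrist_force: [0.4, -0.3, 0.1]
width: 1.001
gripper_force: 0.0
```

```bash
python3 look.py w5 knob_pointer knob_grip sleeve; python3 -c "
from h import *
s=bot.sense();print(s['tool_pos'],s['joint_positions'])
delta([0.508,.1207,.30],2.26)
cv2.imwrite('pics/w5c.png',cv2.resize(cv2.imread('pics/w5.png')[80:280,200:440],None,fx=3,fy=3,interpolation=cv2.INTER_CUBIC))"
```

```text
knob_pointer [([322.0, 182.2], 0.77)]
knob_grip [([318.4, 186.3], 0.63)]
sleeve [([317.2, 151.8], 0.9)]
[0.50821777 0.11738023 0.29557266] [ 0.49748401  0.34766921 -1.03351319  1.71568201  0.3130198   1.25738089
  0.07058658]
turn [ 0.      0.0002 -0.0107] shift [ 0.0027  0.0019 -0.0044]
```

View pics/w5c.png

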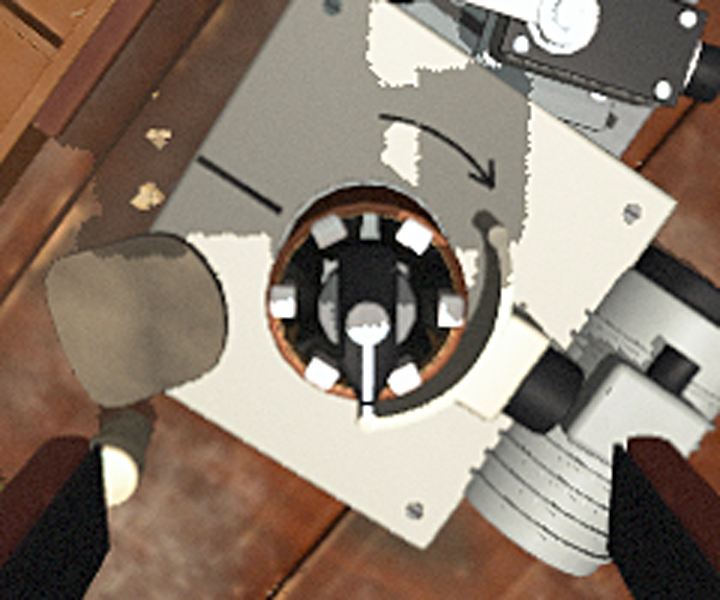

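The knob's white line, (368,325) to (367,405) in the crop, lies along the tool's x axis. The knob axis is at (368,323), and the table line runs from (282,212) to (200,158).

```bash
python3 - <<'E'
from h import *
import pickle
np.set_printoptions(precision=4,suppress=True)
c,_=pickle.load(open('w5.pkl','rb'));f=lambda x,y:(x/3+200,y/3+80)
print('axis',onz(c,f(368,323),.155),'rim',onz(c,f(367,301),.127))
p,q=onz(c,f(368,328),.1545),onz(c,f(367,405),.1545);print('pointer yaw',np.arctan2(*(q-p)[1::-1]))
a,b=onz(c,f(282,212),.054),onz(c,f(200,158),.054);print('line',a,b,np.arctan2(*(a-b)[1::-1]))
# axis from line: end 77 in front
print('axis from line', b+0.077*(a-b)/np.linalg.norm(a-b))
# table corners: front-left? crop corners (675,203)=BL,(423,547)=BR
k=[onz(c,f(*x),.054) for x in [(675,203),(423,547)]];print(k,np.arctan2(*(k[0]-k[1])[1::-1])-np.pi/2)
c1=pickle.load(open('w2.pkl','rb'))[0]
print(tri([(c,f(368,323)),(c1,(371,87.5))]))
delta(onz(c,f(368,323),.155)*[1,1,0]+[0,0,.150],2.25)
E
```

```text
axis [0.5093 0.1215 0.155 ] rim [0.5087 0.1222 0.127 ]
pointer yaw -0.902942200465669
line [0.4709 0.1178 0.054 ] [0.4336 0.1144 0.054 ] 0.08913689679702307
axis from line [0.5103 0.1213 0.054 ]
[array([0.5875, 0.2166, 0.054 ]), array([0.6039, 0.0435, 0.054 ])] 0.09411813089207333
(array([0.5089, 0.1213, 0.1565]), [np.float64(0.0005052917743387117), np.float64(0.0005052917743388076)])
turn [ 0.      0.0002 -0.0007] shift [0.0026 0.0034 0.1456]
```

drive_tool --plan "0 0 0.01 0.0026 0.0034 0.035 0.06; 0 0 0.01 0.0026 0.0034 0.07 0.05; 0 0 0.01 0.0026 0.0034 0.105 0.05; 0 0 0.01 0.0026 0.0034 0.13 0.05; 0 0 0.01 0.0026 0.0034 0.145 0.05; 0 0 0.01 0.0026 0.0034 0.1456 0.05; 0 0 0.01 0.0026 0.0034 0.1456 0.05; 0 0 0.01 0.0026 0.0034 0.1456 0.05"

```text
clock: 9.42
tool_pos: [0.5098, 0.122, 0.151]
tool_rot: [1.369, 2.827, 0.002]
wrist_force: [-1.1, -0.2, 0.1]
width: 0.566
gripper_force: 0.0
```

drive_tool --plan "0 0 0 0 0 0 0.03; 0 0 0 0 0 0 0.016; 0 0 0 0 0 0 0; 0 0 0 0 0 0 0; 0 0 0 0 0 0 0; 0 0 0 0 0 0 0; 0 0 0 0 0 0 0; 0 0 0 0 0 0 0" --squeeze 45

```text
clock: 10.08
tool_pos: [0.509, 0.1212, 0.1502]
tool_rot: [1.369, 2.827, -0.001]
wrist_force: [-3.0, -2.5, 5.5]
width: 0.2
gripper_force: 45.0
```

drive_tool --plan "0 0 0.1 0 0 -0.0001 0; 0 0 0.2 0 0 -0.0002 0; 0 0 0.31 0 0 -0.0003 0; 0 0 0.43 0 0 -0.0004 0; 0 0 0.55 0 0 -0.0005 0; 0 0 0.67 0 0 -0.0006 0; 0 0 0.79 0 0 -0.0008 0; 0 0 0.9 0 0 -0.0009 0"

```text
clock: 10.75
tool_pos: [0.5093, 0.1211, 0.1511]
tool_rot: [2.468, 1.943, -0.0]
wrist_force: [-2.0, -2.8, 4.4]
width: 0.201
gripper_force: 45.0
```

drive_tool --plan "0 0 0.12 0 0 -0.0001 0; 0 0 0.24 0 0 -0.0002 0; 0 0 0.36 0 0 -0.0003 0; 0 0 0.48 0 0 -0.0005 0; 0 0 0.6 0 0 -0.0006 0; 0 0 0.72 0 0 -0.0007 0; 0 0 0.84 0 0 -0.0008 0; 0 0 0.92 0 0 -0.0009 0"

```text
clock: 11.42
tool_pos: [0.5095, 0.1209, 0.152]
tool_rot: [3.074, 0.645, 0.001]
wrist_force: [-0.1, -1.8, 2.7]
width: 0.201
gripper_force: 45.0
```

drive_tool --plan "0 0 0.1 0 0 -0.0001 0; 0 0 0.2 0 0 -0.0002 0; 0 0 0.28 0 0 -0.0003 0; 0 0 0.32 0 0 -0.0003 0; 0 0 0.33 0 0 -0.0003 0; 0 0 0.33 0 0 -0.0003 0; 0 0 0.33 0 0 -0.0003 0; 0 0 0.33 0 0 -0.0003 0"

```text
clock: 12.08
tool_pos: [0.5095, 0.1208, 0.1523]
tool_rot: [3.137, 0.143, 0.001]
wrist_force: [-1.1, -3.0, 6.1]
width: 0.204
gripper_force: 45.0
```

```bash
python3 - <<'E'
from h import *
s=bot.sense();print(s); r=s['tool_rot'];print('yaw',2*np.arctan2(r[1],r[0]))
E
```

```text
{'clock': 12.0833, 'joint_positions': array([ 0.03141118,  0.37177258, -0.44481235,  1.91170331,  0.20202813,
        0.90137153, -1.99274164]), 'joint_vel': array([ 0.00027248,  0.00106082,  0.00019255, -0.00051578, -0.0015164 ,
        0.00160919,  0.00018408]), 'tau': array([ -1.87841602, -46.62886262,  -5.62849268, -24.09669399,
        -0.91721792,  -1.0734852 ,  -0.07639797]), 'tool_pos': array([0.50952421, 0.12078192, 0.15230439]), 'tool_rot': array([3.13738840e+00, 1.42835329e-01, 7.24971948e-04]), 'wrist_force': array([-1.09517368, -3.04200236,  6.08878698]), 'wrist_torque': array([-0.97930837,  0.19678453,  0.03544338]), 'gripper_force': 44.987804889678955, 'width': 0.2040946274689549}
yaw 0.09099081702672669
```

drive_tool --plan "0 0 0 0 0 0 0.03; 0 0 0 0 0 0 0.05; 0 0 0 0 0 0 0.07; 0 0 0 0 0 -0.03 0.0878; 0 0 0 0 0 -0.07 0.0878; 0 0 0 0 0 -0.11 0.0878; 0 0 0 0 0 -0.15 0.0878; 0 0 0 0 0 -0.15 0.0878"

```text
clock: 12.75
tool_pos: [0.5121, 0.1233, 0.3096]
tool_rot: [-3.136, -0.142, -0.018]
wrist_force: [1.8, 0.7, 0.8]
width: 0.774
gripper_force: 0.0
```

```bash
python3 look.py w6 sleeve; python3 -c "
from h import *
s=bot.sense();print(s['tool_pos'],s['tool_rot'],s['width'])
cv2.imwrite('pics/w6c.png',cv2.resize(cv2.imread('pics/w6.png')[80:260,210:430],None,fx=3.3,fy=3.3,interpolation=cv2.INTER_CUBIC))"
```

```text
sleeve [([309.9, 159.2], 0.94)]
[0.5098623  0.12204088 0.30335401] [-3.13774948 -0.1417871  -0.00527697] 0.8636671155332242
```

View pics/w6c.png

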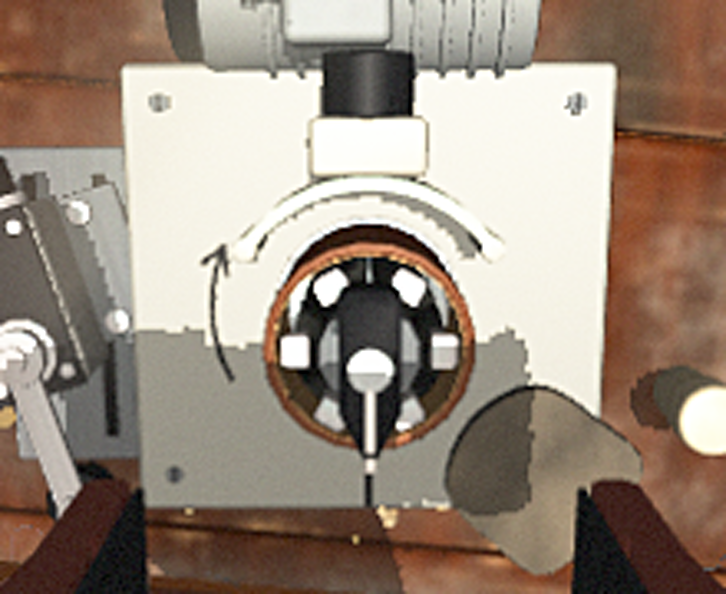

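The pointer's white line, (369,380) to (371,462), is collinear with the table line, (369,475) to (369,505). The sleeve rim is centred near (369,346).

```bash
python3 - <<'E'
from h import *
import pickle
np.set_printoptions(precision=4,suppress=True)
c,_=pickle.load(open('w6.pkl','rb'));f=lambda x,y:(x/3.3+210,y/3.3+80)
print('axis',onz(c,f(369,370),.1575),'rim',onz(c,f(369,346),.127))
s=onz(c,f(369,375),.1575);p=onz(c,f(371,462),.1575);print('pt',np.arctan2(*(s-p)[1::-1]))
a=onz(c,f(369,475),.054);b=onz(c,f(369,505),.054);print('line',b,np.arctan2(*(a-b)[1::-1]))
delta([.5093,.1215,.103],.09)
# tray corners and old sleeve by wrist1, scene, top
c1,_=pickle.load(open('w1.pkl','rb'))
for n in('top','scene'):
    c=cam(n)
    for q in('tray','old_sleeve'):
        m=cut_out(q,n)[0]['pixels'].astype(np.uint8);k=max(cv2.findContours(m,0,2)[0],key=cv2.contourArea)
        print(n,q,cv2.approxPolyDP(k,4,True)[:,0].tolist(),cv2.boundingRect(k))
        if q=='tray' and n=='top':
            b=cv2.boxPoints(cv2.minAreaRect(k));w=np.array([onz(c,x,.028) for x in b]);print(w,w.mean(0))
E
```

```text
axis [0.509  0.1212 0.1575] rim [0.5096 0.121  0.127 ]
pt 0.11594213605167791
line [0.4319 0.1133 0.054 ] 0.09363757250143342
turn [-0.0005 -0.0034  0.0003] shift [-0.0013  0.0006  0.2004]
top tray [[354, 192], [349, 237], [429, 248], [433, 202]] (349, 190, 87, 60)
[[ 0.4146 -0.153   0.028 ]
 [ 0.5662 -0.1745  0.028 ]
 [ 0.532  -0.4317  0.028 ]
 [ 0.3799 -0.4072  0.028 ]] [ 0.4732 -0.2916  0.028 ]
top old_sleeve [[412, 207], [403, 207], [412, 216], [407, 226], [397, 220], [398, 209], [393, 222], [412, 225]] (392, 206, 25, 22)
scene tray [[445, 202], [416, 183], [413, 202], [406, 208], [388, 203], [388, 185], [347, 200], [345, 207], [372, 215], [379, 235], [442, 210]] (345, 183, 101, 53)
scene old_sleeve [[398, 176], [391, 182], [389, 202], [405, 207], [415, 185]] (389, 176, 27, 32)
```

drive_tool --plan "0 0 0 -0.001 0 0.04 0.0878; 0 0 0 -0.001 0 0.08 0.0878; 0 0 0 -0.001 0.0005 0.12 0.0878; 0 0 0 -0.001 0.0005 0.15 0.0878; 0 0 0 -0.001 0.0005 0.18 0.0878; 0 0 0 -0.001 0.0005 0.195 0.0878; 0 0 0 -0.001 0.0005 0.2 0.0878; 0 0 0 -0.001 0.0005 0.2 0.0878"

```text
clock: 13.82
tool_pos: [0.5072, 0.1208, 0.1004]
tool_rot: [3.138, 0.142, -0.006]
wrist_force: [0.4, -0.5, 0.7]
width: 1.0
gripper_force: 0.0
```

```bash
python3 - <<'E'
from h import *
s=bot.sense();print(s['tool_pos'],s['wrist_force'],s['width'])
delta([.5093,.1215,.103],.09)
E
```

```text
[0.50716243 0.12080729 0.10036744] [ 0.361369   -0.53671765  0.73083247] 0.9996240798527767
turn [0.0001 0.0036 0.0002] shift [ 0.0022 -0.0005 -0.0026]
```

drive_tool --plan "0 0 0 0.0005 -0.0005 -0.001 0.085; 0 0 0 0.0005 -0.0005 -0.001 0.075; 0 0 0 0.0005 -0.0005 -0.001 0.065; 0 0 0 0.0005 -0.0005 -0.001 0.06; 0 0 0 0.0005 -0.0005 -0.001 0.055; 0 0 0 0.0005 -0.0005 -0.001 0.055; 0 0 0 0.0005 -0.0005 -0.001 0.055; 0 0 0 0.0005 -0.0005 -0.001 0.055" --squeeze 14

```text
clock: 14.48
tool_pos: [0.5093, 0.1215, 0.104]
tool_rot: [3.138, 0.141, 0.003]
wrist_force: [-1.1, -1.8, 6.0]
width: 0.75
gripper_force: 14.0
```

drive_tool --plan "0 0 0 0 0 -0.006 0.055; 0 0 0 0 0 -0.015 0.055; 0 0 0 0 0 -0.025 0.055; 0 0 0 0 0 -0.037 0.055; 0 0 0 0 0 -0.05 0.055; 0 0 0 0 0 -0.063 0.055; 0 0 0 0 0 -0.076 0.055; 0 0 0 0 0 -0.089 0.055"

```text
clock: 15.15
tool_pos: [0.5087, 0.1215, 0.1937]
tool_rot: [-3.138, -0.141, -0.001]
wrist_force: [-0.1, -0.6, -0.2]
width: 0.749
gripper_force: 14.0
```

drive_tool --plan "0 0 0 0 0 -0.02 0.055; 0 0 0 0 0 -0.04 0.055; 0 0 0 0 0 -0.06 0.055; 0 0 0 0 0.01 -0.07 0.055; 0 0 0 0 0.03 -0.075 0.055; 0 0 0 -0.004 0.06 -0.075 0.055; 0 0 0 -0.008 0.095 -0.075 0.055; 0 0 0 -0.012 0.13 -0.075 0.055"

```text
clock: 15.82
tool_pos: [0.5081, -0.0098, 0.2683]
tool_rot: [-3.138, -0.144, -0.002]
wrist_force: [0.1, -0.6, -0.4]
width: 0.748
gripper_force: 14.0
```

```bash
python3 look.py w7 old_sleeve tray; python3 - <<'E'
from h import *
np.set_printoptions(precision=4,suppress=True)
s=bot.sense();print(s['tool_pos'],s['tool_rot'],s['width'],s['gripper_force'])
c=cam('top');print('old rim top',onz(c,(405.5,217),.075))
m=cut_out('tray','top')[0]['pixels'];
c2=cam('scene');print('scene oldrim',onz(c2,(402,182),.075))
delta([.482,-.228,.25],-.136)
E
```

```text
old_sleeve [([578.7, 215.9], 0.63)]
tray [([502.5, 197.6], 0.72), ([190.0, 123.0], 0.6)]
[ 0.5082 -0.012   0.2679] [3.1379 0.1326 0.0008] 0.7476998416549223 13.999886065721512
old rim top [ 0.4788 -0.3231  0.075 ]
scene oldrim [ 0.4859 -0.3229  0.075 ]
turn [-0.0007 -0.0006  0.2273] shift [-0.0464  0.217   0.0175]
```

View pics/w7.png

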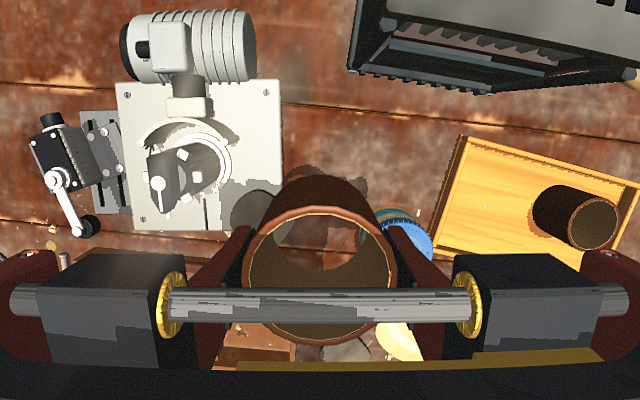

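The sleeve hangs upright in the jaws, centred at about (320,270) in the picture, and the knob is undisturbed at (170,185). The old sleeve is at (590,220) in the tray's far half, so the near half of the tray is free.

drive_tool --plan "0 0 0.06 -0.01 0.037 0 0.055; 0 0 0.12 -0.018 0.075 0 0.055; 0 0 0.18 -0.026 0.113 0 0.055; 0 0 0.227 -0.034 0.15 0 0.055; 0 0 0.227 -0.042 0.187 0.005 0.055; 0 0 0.227 -0.046 0.217 0.015 0.055; 0 0 0.227 -0.046 0.217 0.045 0.055; 0 0 0.227 -0.046 0.217 0.075 0.055"

```text
clock: 16.78
tool_pos: [0.4832, -0.2304, 0.1923]
tool_rot: [3.133, -0.218, 0.005]
wrist_force: [0.0, -0.1, -1.1]
width: 0.749
gripper_force: 14.0
```

```bash
python3 look.py w8 tray old_sleeve; python3 - <<'E'
from h import *
s=bot.sense();print(s['tool_pos'],s['wrist_force'],s['gripper_force'])
delta([.482,-.228,.0515],-.136)
E
```

```text
tray [([375.9, 165.4], 0.56), ([101.1, 222.0], 0.24)]
old_sleeve [([438.9, 176.1], 0.9)]
[ 0.48150628 -0.2274061   0.19074309] [0.46256793 0.30669759 1.1464863 ] 14.000002294778824
turn [-0.0019  0.004   0.0013] shift [0.0011 0.0008 0.1392]
```

View pics/w8.png

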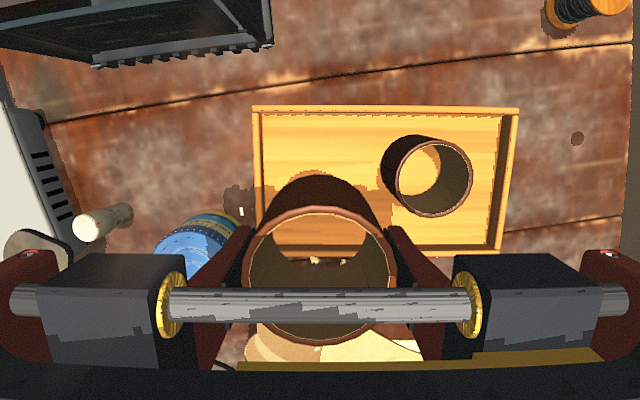

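The tray is aligned with the tool. Its corners are near (253,106), (519,109), (500,254) and (256,256), and the old sleeve's rim is at (434,177).

```bash
python3 - <<'E'
from h import *
import pickle
np.set_printoptions(precision=4,suppress=True)
c,_=pickle.load(open('w8.pkl','rb'))
w=np.array([onz(c,p,.028) for p in [(253,106),(519,109),(500,254),(256,256)]]);print(w,w.mean(0))
rim=onz(c,(434,177),.075);print(rim)
print('proj target floor',proj(c,[[.482,-.228,.007],[.473,-.292,.007]]))
E
```

```text
[[ 0.5636 -0.1809  0.028 ]
 [ 0.529  -0.4243  0.028 ]
 [ 0.3851 -0.4051  0.028 ]
 [ 0.4187 -0.1568  0.028 ]] [ 0.4741 -0.2918  0.028 ]
[ 0.4865 -0.325   0.075 ]
proj target floor [[317.0285 181.562 ]
 [380.4574 181.6916]]
```

Target confirmed: free floor, 63 mm from the tray's centre and about 97 mm from the old sleeve.

drive_tool --plan "0 0 0 0.001 0 0.03 0.055; 0 0 0 0.001 0 0.06 0.055; 0 0 0 0.001 0 0.09 0.055; 0 0 0 0.001 0 0.11 0.055; 0 0 0 0.001 0 0.122 0.055; 0 0 0 0.001 0 0.129 0.055; 0 0 0 0.001 0 0.133 0.055; 0 0 0 0.001 0 0.134 0.055"

```text
clock: 17.6
tool_pos: [0.4842, -0.2291, 0.059]
tool_rot: [3.134, -0.214, 0.002]
wrist_force: [0.6, -0.4, -0.5]
width: 0.752
gripper_force: 14.0
```

drive_tool --plan "0 0 0 0 0 0.001 0.055; 0 0 0 0 0 0.002 0.055; 0 0 0 0 0 0.003 0.055; 0 0 0 0 0 0.004 0.055; 0 0 0 0 0 0.0045 0.055; 0 0 0 0 0 0.005 0.055; 0 0 0 0 0 0.005 0.055; 0 0 0 0 0 0.005 0.055"

```text
clock: 18.27
tool_pos: [0.483, -0.2295, 0.053]
tool_rot: [3.134, -0.215, -0.0]
wrist_force: [0.1, -0.5, -0.6]
width: 0.752
gripper_force: 14.0
```

drive_tool --plan "0 0 0 0 0 0.0005 0.055; 0 0 0 0 0 0.001 0.055; 0 0 0 0 0 0.0013 0.055; 0 0 0 0 0 0.0016 0.055; 0 0 0 0 0 0.0018 0.055; 0 0 0 0 0 0.002 0.055; 0 0 0 0 0 0.002 0.055; 0 0 0 0 0 0.002 0.055"

```text
clock: 18.93
tool_pos: [0.4831, -0.2295, 0.052]
tool_rot: [3.134, -0.215, 0.0]
wrist_force: [-4.1, 2.6, 11.3]
width: 0.753
gripper_force: 14.0
```

drive_tool --plan "0 0 0 0 0 -0.0005 0.055; 0 0 0 0 0 -0.0008 0.055; 0 0 0 0 0 -0.0008 0.066; 0 0 0 0 0 -0.0008 0.068; 0 0 0 0 0 -0.0008 0.071; 0 0 0 0 0 -0.0008 0.074; 0 0 0 0 0 -0.0008 0.077; 0 0 0 0 0 -0.0008 0.078"

```text
clock: 19.6
tool_pos: [0.483, -0.2294, 0.0517]
tool_rot: [-3.134, 0.215, 0.0]
wrist_force: [-0.3, -0.3, 0.1]
width: 0.884
gripper_force: 0.0
```

drive_tool --plan "0 0 0 0 0 -0.01 0.078; 0 0 0 0 0 -0.03 0.078; 0 0 0 0 0 -0.06 0.078; 0 0 0 0 0 -0.1 0.078; 0 0 0 0 0 -0.14 0.078; 0 0 0 -0.03 0 -0.18 0.078; 0 0 0 -0.06 0 -0.2 0.078; 0 0 0 -0.06 0 -0.2 0.078"

```text
clock: 20.27
tool_pos: [0.4214, -0.2218, 0.2575]
tool_rot: [3.13, -0.217, 0.008]
wrist_force: [-1.9, -0.4, -1.3]
width: 0.887
gripper_force: 0.0
```

```bash
python3 look.py w9 old_sleeve; python3 - <<'E'
from h import *
s=bot.sense();print(s['clock'],s['tool_pos'],s['wrist_force'],s['width'])
a=cv2.imread('pics/w9.png');c=cam('scene')['pixels'][150:310,170:450,::-1]
b=cam('top')['pixels'][130:290,170:450,::-1]
r=cv2.hconcat([cv2.resize(b,(400,229)),cv2.resize(c,(400,229))])
cv2.imwrite('pics/w9c.png',cv2.vconcat([cv2.resize(a[0:290],(800,362)),r]))
E
```

```text
old_sleeve [([426.6, 100.6], 0.95), ([128.9, 152.3], 0.55)]
20.3667 [ 0.42343543 -0.22168631  0.25400122] [ 0.56600052 -0.40091092 -0.76023589] 0.8868941070142794
```

View pics/w9c.png

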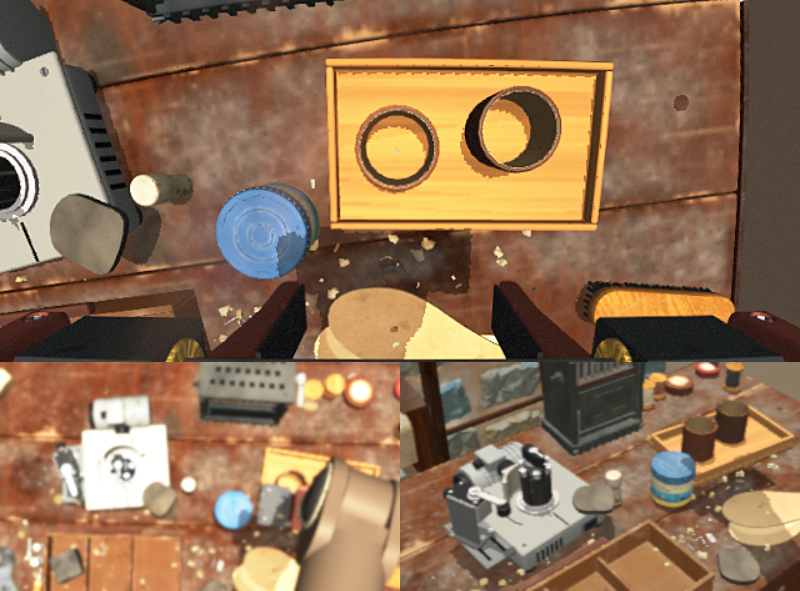

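Both sleeves stand upright in the tray, at (398,148) and (518,130). The bare drum and the bystanders are in place, and the arm is clear of everything. Handing in.

```bash
python3 -c "
from h import *
print(bot.close_job())"
```

```text
the job is handed in; nothing more can be done
None
```

I tripped the guard switch, unscrewed the knob to its line, set the sleeve upright in the tray beside the old one, and handed the job in at about 20 s; the hand-in returned no verdict.

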